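# Fetch the spare stopper from the right sliding-lid compartment

## Robot

A 7-joint arm with a two-finger parallel gripper is mounted at the origin on the work surface. World frame = base frame: x ahead of the robot, y to its left, z up, the work surface at z = 0. Lengths are in m, angles in rad, forces in N, time in s.
With the tool pointing down it reaches from about 0.4 to 0.85 m from the base axis. Payload 10.4 kg.
Tool frame: the origin (TCP) lies between the finger pads; the fingertips stand 19 mm ahead of it and the grasp point (between the pads) is the TCP; z points along the fingers, x is the direction in which the jaws open and shut, and the axes are right-handed (so a half turn about z gives the same grasp; the last joint's range is limited). The gripper opens to 87 mm and grips with 3 to 60 N. Pads are 19 mm wide; open, the fingers measure 117 mm over their backs; the gripper's body (75 mm by 190 mm) begins 51 mm behind the grasp point.
Start: joints at [1.161, 0.332, -0.065, 1.46, 0.022, 1.35, -0.088], TCP at [0.236, -0.579, 0.219] pointing down, gripper open.
Joint ranges: [-2.6, 2.6], [-0.5, 2.12], [-1.47, 1.34], [0.16, 2.42], [-1.27, 4.41], [0.06, 2.06], [-2.6, 2.6]. Speed limits (rad/s): [2.22, 2.22, 2.79, 2.79, 3.14, 3.14, 3.14].

## Interface

Orientations are given as a unit quaternion [x, y, z, w].
In Python, from bench import * gives the robot as it stands.
- The arm moves only by the tool step_arm, never from a script. Its argument "commands" is a list of rows, each a list of 6 numbers: the shift along the tool's x, y, z in m, then the turn, a rotation vector about the tool's x, y, z in rad. In form: [[tx, ty, tz, rx, ry, rz], ...]. A call has 1 to 12 rows; each row shifts and turns the commanded pose from where the row before left it, along the tool's axes as they then stand; what a row does not reach is not made up. A row lasts 1/10 s, in which the tool goes at most 50 mm and 8.59 degrees, less where a joint would pass 70% of its speed; a pose out of reach is approached as far as the arm can. A call with a gripper value outside its range is refused whole. "gripper" is the opening, from 0 (shut) to 1 (fully open), set as the call begins (left out, the last holds). The fingers move at their own pace and stop on an object; "grip_force" is the grip in N (left out, the last holds). Time passes only in rows, so rows that do not move let the fingers close. It gives the time, the measured TCP pose, the force and the opening at its end, in the units of the state.
- read_state(): the state, without advancing time (a new reading comes with each control period).
- camera(name): name is "scene" or "side" or "wrist"; returns the picture (420x560x3 uint8, red, green, blue); there is no depth.
- get_calibration(name): a dict with "fx", "fy", "cx", "cy" (pixels), "k1" (the pictures are not rectified: a ray, as slopes to the right and down, at radius r is drawn at 1 + k1 r^2 times it, then the intrinsics apply), "R" (3x3) and "t" (3): a world point X has camera coordinates R X + t. Camera axes: x right, y down, z forward; pixel columns grow to the right and rows downward; lengths in m; the calibration is good to about 2 mm. A picture is of the moment at which its call begins: read the wrist's pose just before it. get_calibration takes no time and is no camera call; for the wrist camera it gives the pose at the moment of the call.
- close_job(): hands the job in, once; it reports no verdict.
The state is a dict: "time": time; "joint_positions": joint angles; "joint_vel": joint speeds; "joint_torque": joint torques, N m; "ee_pos": TCP position; "eef_rot": TCP orientation; "ft_force": force on the tool from outside, world axes, zero at the start; "torque": the same for the moment, N m; "width": finger opening in m.
Only numpy, scipy, OpenCV 4.12 (cv2) and the standard library are available. Lean on these libraries where they do the work, as an engineer would, in place of code of your own. Each camera call takes 0.05 s, during which the arm holds its last target. There are 200 camera calls.

## Task

A spare stopper for the glass jar is kept in the compartment whose lid has the long bar handle set crosswise (along the row). Slide that lid away from the robot to open it, take the stopper out and put it in the beige caddy; keep the other three lids shut and do not knock over the glass jar.

Things in the scene. Friction and masses are not known exactly. Their poses are not given: they have to be found in the camera images.
- tray: Flat metal tray, 160 x 346 x 6 mm, origin at the centre of its underside, x front to back, y along the row. On it stand four equal white boxes side by side in varying order (130 mm front to back, 80 mm wide, 50 mm tall, 4 mm walls, pitch 84 mm), each with a flat white sliding lid 5 mm thick on top. Handles rise to 79 mm above the work surface.
- lid_cross (a joint): The correct lid, with a grey bar handle set crosswise: 14 mm thick in the sliding direction, 56 mm long along the row, 18 mm tall. Closed at 0; grows as the lid slides away from the robot, in metres, up to 0.125 (fully open). Runs level with about 1.5 N of friction and stays where it is left.
- lid_cross_grip (a point): Centre of the correct lid's bar handle, 70 mm above the work surface (handle top 9 mm above it, lid face 9 mm below). x: opening direction, level, within 12 degrees of world +x; y: along the bar and the row; z up. With the lid closed, the middle of its box lies 30 mm from here along +x. Moves with the lid.
- stopper_center (a point): Centre (half-way up) of the cork-brown rigid stopper, 42 mm tall, round, 36 mm across over its upper 26 mm, tapering to 30 mm at the foot, about 30 g. It stands upright near the middle of the box under the correct lid, hidden until that is open, centre about 31 mm above the work surface (box floor at 10 mm). Box opening 122 x 72 mm.
- caddy_in (a point): Centre of the inner floor of the beige round bucket-style caddy, 5 mm above the work surface; the caddy is open on top, 90 mm tall, inner radius 72 mm at the floor and 86 mm at the rim, and stands fast. It stands left of the row of boxes.
- lid_along (a joint): One of the other lids, with the same size of bar handle but set lengthwise (front to back). Closed at 0; grows as the lid slides away from the robot, in metres, up to 0.125 (fully open). Must stay shut.
- lid_round (a joint): One of the other lids, with a round knob 28 mm across, 18 mm tall. Closed at 0; grows as the lid slides away from the robot, in metres, up to 0.125 (fully open). Must stay shut.
- lid_square (a joint): One of the other lids, with a square knob 27 mm wide, 18 mm tall. Closed at 0; grows as the lid slides away from the robot, in metres, up to 0.125 (fully open). Must stay shut.
- jar: Small open glass jar, 72 mm across, 100 mm tall, loose, standing on the work surface beyond and left of the row; origin at the centre of its underside, z up. A bystander: it must stay standing.
Not all that is in view belongs to the job. There is more than one size of the part that bears caddy_in; the job needs the largest.

How it is judged:
By the outcome, as a careful person would: the job done as asked, in the order asked, and still so for the second after the job is handed in, with the robot touching nothing.
It also fails if it takes over 51 s, if anything falls off the work surface, if the arm or the gripper's body presses on something with over 40 N, if the wrist force passes 120 N, or if a joint passes its speed limit or range.

## Working session

There is one attempt and no reset: what is moved stays moved. The work goes in short steps, Python scripts to look and compute and a tool call to move; the robot and the scene stay as the last step left them, time stands still between calls to the robot, and variables do not carry over. Pictures are saved under pics/ and viewed, on a budget of 10 in all, crops included, one or two more only if the job needs it, and the job is handed in when it is done.

Besides the shell and the picture viewer there is one more tool, called after ">>>" as name(argument=value, ...) on one line, values as JSON. step_arm: Moves the arm, as the interface text tells. Its arguments: {"type":"object","properties":{"commands":{"type":"array","items":{"type":"array","items":{"type":"number"}}},"gripper":{"type":"number"},"grip_force":{"type":"number"}},"required":["commands"]}

```bash
mkdir -p pics; cat > h.py <<'E'
from bench import *
import numpy as np, cv2
from scipy.spatial.transform import Rotation as Ro
def snap(n,f,crop=None,s=1):
    c=get_calibration(n); im=camera(n)[:,:,::-1]; cv2.imwrite('pics/raw_'+f+'.png',im)
    np.save('pics/'+f+'.npy',c,allow_pickle=True)
    return im,c
def ray(c,u,v):
    K=np.array([[c['fx'],0,c['cx']],[0,c['fy'],c['cy']],[0,0,1.]])
    p=cv2.undistortPoints(np.array([[[u,v]]],float),K,np.array([c['k1'],0,0,0,0.]))[0,0]
    R=np.array(c['R']);t=np.array(c['t']); return -R.T@t, R.T@np.array([p[0],p[1],1])
def atz(c,u,v,z):
    o,d=ray(c,u,v); return o+d*(z-o[2])/d[2]
def proj(c,X):
    R=np.array(c['R']);p=R@np.array(X)+np.array(c['t']);a=p[:2]/p[2];a=a*(1+c['k1']*(a@a))
    return np.array([c['fx']*a[0]+c['cx'],c['fy']*a[1]+c['cy']])
def load(f): return np.load('pics/'+f+'.npy',allow_pickle=True).item()
def totool(d):
    return Ro.from_quat(read_state()['eef_rot']).inv().apply(d)
E
python3 - <<'E'
from h import *
a,c=snap('scene','sc1'); b,c2=snap('side','sd1')
s=read_state(); print(s['time'],s['ee_pos'],s['eef_rot'],s['ft_force'],s['width'])
for k in(c,c2): print(-np.array(k['R']).T@np.array(k['t']),k['fx'])
cv2.imwrite('pics/sc1.png',cv2.resize(a,(800,600))); cv2.imwrite('pics/sd1.png',cv2.resize(b,(800,600)))
E
```

```text
0.1 [ 0.23564111 -0.57850507  0.21863536] [ 8.29837125e-01 -5.58005342e-01 -5.27768831e-04 -3.24024165e-04] [0.21370257 0.40044506 0.50598494] 0.0868034110279324
[0.91789239 0.6095756  0.81480508] 434.7870055653979
[0.21808292 0.8139762  0.8252205 ] 411.35060342782924
```

View pics/sc1.png

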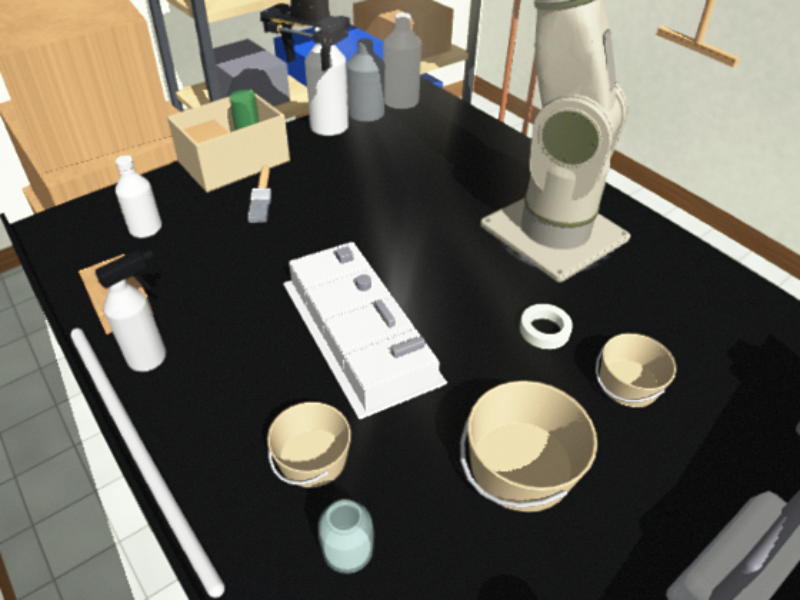

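View pics/sd1.png

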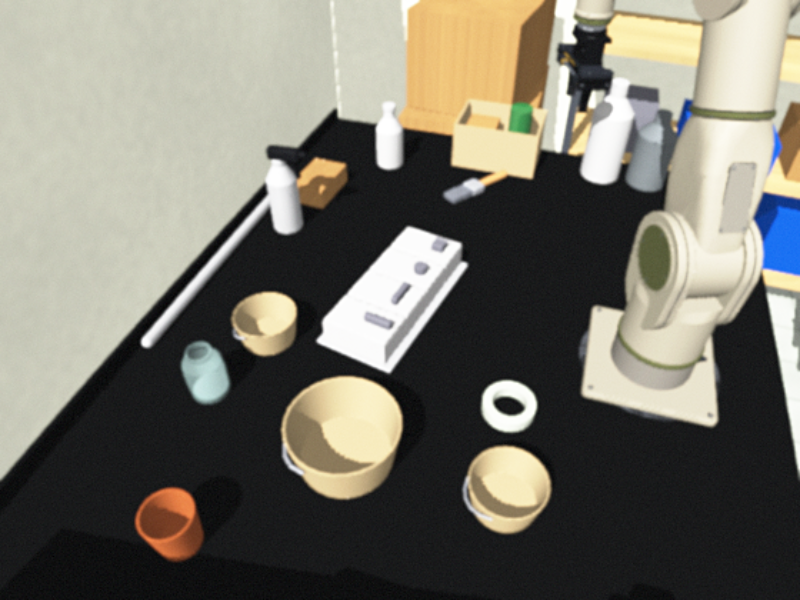

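Four boxes: the bar at scene (384,312) runs along the row, so it is the crosswise handle. The one at (408,347) is lengthwise. The largest caddy is at scene (530,445). I'll enlarge both views of the row.

```bash
python3 - <<'E'
from h import *
a=cv2.imread('pics/raw_sc1.png')[165:295,190:325]; b=cv2.imread('pics/raw_sd1.png')[150:265,215:335]
a=cv2.resize(a,(400,int(400*130/135)),interpolation=cv2.INTER_CUBIC); b=cv2.resize(b,(400,int(400*115/120)),interpolation=cv2.INTER_CUBIC)
o=np.zeros((400,800,3),np.uint8);o[:len(a),:400]=a;o[:len(b),400:]=b
cv2.imwrite('pics/crop1.png',o)
c=load('sc1');d=load('sd1')
# rim ellipse left/right extremes, z=.09 ; floor
for k,l in((c,[(468,440),(596,437),(532,385)]),(d,[(284,432),(402,428)])):
    for u,v in l: print(atz(k,u*.7,v*.7,.09))
print('bar',atz(c,375*.7,300*.7,.079),atz(c,393*.7,324*.7,.079),atz(d,407*.7,284*.7,.079),atz(d,395*.7,301*.7,.079))
print('jar',atz(c,346*.7,560*.7,0))
E
```

```text
[0.54467481 0.30952216 0.09      ]
[0.39983751 0.41553383 0.09      ]
[0.40497946 0.29682203 0.09      ]
[0.53857579 0.39676254 0.09      ]
[0.37456543 0.33543292 0.09      ]
bar [0.47771211 0.00489902 0.079     ] [0.48733605 0.0672038  0.079     ] [0.46874917 0.01492261 0.079     ] [0.47553432 0.06678009 0.079     ]
jar [0.75553786 0.31437405 0.        ]
```

View pics/crop1.png

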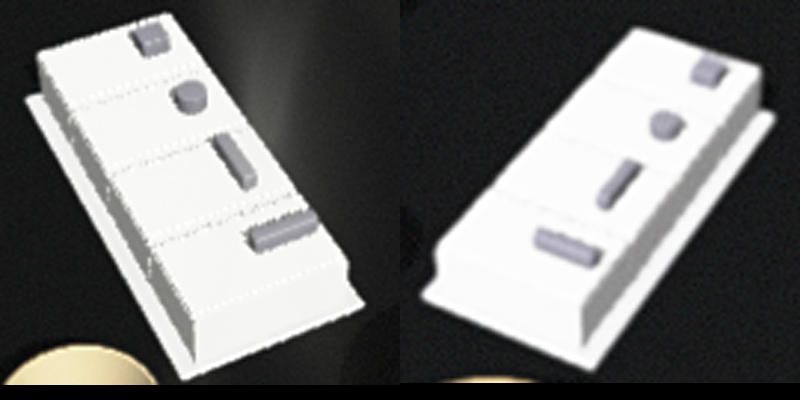

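```bash
python3 - <<'E'
from h import *
c=load('sc1');d=load('sd1')
L=lambda x,y,z:atz(c,190+x/2.963,165+y/2.963,z)
R=lambda x,y,z:atz(d,215+(x-400)/3.333,150+y/3.333,z)
for n,p,q in(('far',L(38,52,.061),L(195,312,.061)),('near',L(170,13,.061),L(348,262,.061)),('tray',L(25,98,.006),L(183,380,.006)),('R near',R(762,68,.061),R(584,292,.061)),('R far',R(635,28,.061),R(435,250,.061))):
    e=q-p; print(n,p,q,np.linalg.norm(e),'yaw',np.degrees(np.arctan2(-e[0],e[1])))
print(L(235,160,.07),R(618,183,.07))
oa,da=ray(c,190+235/2.963,165+160/2.963);ob,db=ray(d,215+218/3.333,150+183/3.333)
s=np.linalg.lstsq(np.c_[da,-db],ob-oa,rcond=None)[0];print(oa+da*s[0],ob+db*s[1])
print('others',L(151,37,.07),L(190,96,.07),L(284,230,.07),R(708,72,.07),R(666,125,.07),R(568,247,.07))
E
```

```text
far [ 0.53170353 -0.18751337  0.061     ] [0.58956487 0.13163504 0.061     ] 0.3243511068164265 yaw -10.27605890958408
near [ 0.40615602 -0.16174774  0.061     ] [0.46874799 0.16295032 0.061     ] 0.3306759519720691 yaw -10.911055142556764
tray [ 0.54640228 -0.19721463  0.006     ] [0.61056952 0.14349492 0.006     ] 0.3466993322162014 yaw -10.665816775248823
R near [ 0.40254819 -0.16350546  0.061     ] [0.46541497 0.1477422  0.061     ] 0.3175332090647095 yaw -11.419145230744205
R far [ 0.53066856 -0.18619176  0.061     ] [0.59128118 0.14147489 0.061     ] 0.3332256337504369 yaw -10.4802532202906
[0.47751736 0.03196124 0.07      ] [0.47582334 0.03277601 0.07      ]
[0.4764481  0.03055875 0.06819156] [0.47649689 0.03073451 0.0680264 ]
others [ 0.44516151 -0.13505392  0.07      ] [ 0.46235702 -0.05145822  0.07      ] [0.49266024 0.11438304 0.07      ] [ 0.44492589 -0.13134845  0.07      ] [ 0.45960273 -0.04942833  0.07      ] [0.48990351 0.11447682 0.07      ]
```

```bash
python3 - <<'E'
from h import *
c=load('sc1');d=load('sd1')
P=lambda k,x,y,z=0:atz(k,x*.7,y*.7,z).round(3)
print('whitebottle',P(c,330,130),P(d,600,180)); print('grey1',P(c,366,117),P(d,645,188)); print('carton',P(c,208,185),P(c,288,155),P(d,455,165),P(d,535,174))
o,_=ray(c,1,1)
def ht(k,x,y,X):  # height where ray is closest horizontally to X
    o,r=ray(k,x*.7,y*.7); s=((X[:2]-o[:2])@r[:2])/(r[:2]@r[:2]); return (o+s*r).round(3)
for X,pc,pd in((P(d,600,175),(325,45),(621,85)),):print('top',ht(c,*pc,X),ht(d,*pd,X))
a=read_state();R=Ro.from_quat(a['eef_rot'])
print('tool axes\n',R.as_matrix().round(3)); t=np.array([.4765,.031,.084])
x=np.array([.9826,-.1857,0]);print(R.inv().apply(t-a['ee_pos']), (R.inv()*Ro.from_matrix(np.c_[x,np.cross([0,0,-1],x),[0,0,-1]])).as_rotvec())
E
```

```text
whitebottle [ 0.149 -0.639  0.   ] [ 0.133 -0.625  0.   ]
grey1 [ 0.033 -0.639  0.   ] [ 0.016 -0.624  0.   ]
carton [ 0.515 -0.599  0.   ] [ 0.3   -0.598  0.   ] [ 0.519 -0.575  0.   ] [ 0.303 -0.598  0.   ]
top [ 0.14  -0.654  0.219] [ 0.138 -0.651  0.252]
tool axes
 [[ 0.377 -0.926 -0.001]
 [-0.926 -0.377  0.001]
 [-0.001  0.    -1.   ]]
[-0.47343384 -0.4530099   0.13519815] [-5.70116932e-04  1.15879011e-03 -9.97175074e-01]
```

>>> step_arm(commands=[[-0.034, -0.0324, 0, 0, 0, 0], [-0.034, -0.0324, 0, 0, 0, 0], [-0.034, -0.0324, 0, 0, 0, 0], [-0.034, -0.0324, 0, 0, 0, 0], [-0.034, -0.0324, 0, 0, 0, 0], [-0.034, -0.0324, 0, 0, 0, 0], [-0.034, -0.0324, 0, 0, 0, 0], [-0.034, -0.0324, 0, 0, 0, 0], [-0.034, -0.0324, 0, 0, 0, 0], [-0.034, -0.0324, 0, 0, 0, 0], [-0.034, -0.0324, 0, 0, 0, 0], [-0.034, -0.0324, 0, 0, 0, 0]], gripper=1)

```text
time: 1.3
ee_pos: [0.4421, -0.0525, 0.2193]
eef_rot: [0.83, -0.558, 0.0, 0.0]
ft_force: [0.5, -0.7, 0.3]
width: 0.0873
```

>>> step_arm(commands=[[-0.034, -0.0324, 0, 0, 0, -0.14], [0, 0, 0, 0, 0, -0.143], [0, 0, 0, 0, 0, -0.143], [0, 0, 0, 0, 0, -0.143], [0, 0, 0, 0, 0, -0.143], [0, 0, 0, 0, 0, -0.143], [0, 0, 0, 0, 0, -0.142], [0, 0, 0, 0, 0, 0], [0, 0, 0, 0, 0, 0]])

```text
time: 2.2
ee_pos: [0.459, -0.0106, 0.2192]
eef_rot: [0.995, -0.096, -0.0, 0.0]
ft_force: [-0.7, 0.9, -0.3]
width: 0.0867
```

```bash
cat > w.py <<'E'
from h import *
import sys
f=sys.argv[1]; a,c=snap('wrist',f); cv2.imwrite('pics/'+f+'.png',a)
s=read_state(); x=Ro.from_quat(s['eef_rot']).as_matrix()[:,0]
print(s['time'],s['ee_pos'],'yaw',np.degrees(np.arctan2(x[1],x[0])),s['ft_force'],s['width'],s['joint_positions'])
if len(sys.argv)>2:
    t=np.array(eval(sys.argv[2])); print('tool delta',totool(t-s['ee_pos'])); print('proj',proj(c,t))
E
python3 w.py w1 "[.4765,.031,.07]"
```

```text
2.25 [ 0.4590369  -0.01063398  0.21922776] yaw -10.948619634131264 [ 0.37115358 -0.13819171  0.47910027] 0.08685017447297727 [ 0.58508173 -0.00316793 -0.65048754  1.84719626 -0.00193285  1.29709195
 -0.25597006]
tool delta [ 0.0092607  -0.04420779  0.14922193]
proj [291.63375799 154.15850755]
```

View pics/w1.png

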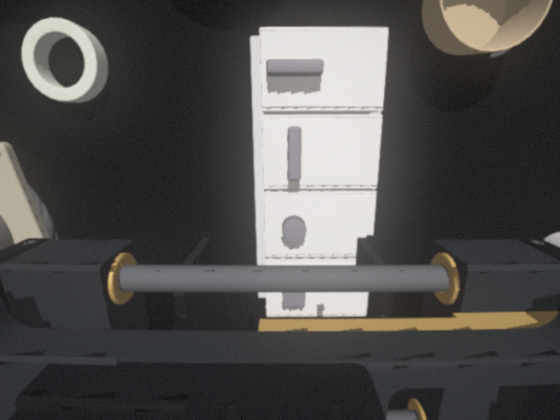

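The crosswise bar is at wrist (294,153), within about 2 px of the predicted position, and the row is square to the image. Going down onto the bar.

>>> step_arm(commands=[[0.005, -0.022, 0, 0, 0, 0], [0.005, -0.022, 0, 0, 0, 0], [0, 0, 0.04, 0, 0, 0], [0, 0, 0.04, 0, 0, 0], [0, 0, 0.03, 0, 0, 0], [0, 0, 0.015, 0, 0, 0], [0, 0, 0.01, 0, 0, 0], [0, 0, 0, 0, 0, 0], [0, 0, 0, 0, 0, 0]])

```text
time: 3.15
ee_pos: [0.4777, 0.0308, 0.0851]
eef_rot: [0.996, -0.094, 0.0, -0.0]
ft_force: [0.5, -0.3, 0.7]
width: 0.0873
```

>>> step_arm(commands=[[0, 0, 0, 0, 0, 0], [0, 0, 0, 0, 0, 0], [0, 0, 0, 0, 0, 0], [0, 0, 0, 0, 0, 0], [0, 0, 0, 0, 0, 0], [0, 0, 0, 0, 0, 0], [0, 0, 0, 0, 0, 0], [0, 0, 0, 0, 0, 0]], gripper=0, grip_force=15)

```text
time: 3.95
ee_pos: [0.4771, 0.0308, 0.0843]
eef_rot: [0.996, -0.093, -0.0, 0.0]
ft_force: [-0.4, 0.4, -0.4]
width: 0.0308
```

>>> step_arm(commands=[[0, 0, 0, 0, 0, 0], [0, 0, 0, 0, 0, 0], [0, 0, 0, 0, 0, 0], [0, 0, 0, 0, 0, 0], [0, 0, 0, 0, 0, 0]])

```text
time: 4.45
ee_pos: [0.4772, 0.0308, 0.0843]
eef_rot: [0.996, -0.093, 0.0, 0.0]
ft_force: [-0.4, -0.1, -0.2]
width: 0.0013
```

The fingers shut to 1 mm, so they missed the bar. I'll take a look.

```bash
python3 - <<'E'
from h import *
a,c=snap('scene','sc2'); b,d=snap('side','sd2')
s=read_state();print(s['ee_pos'],s['width'])
R=Ro.from_quat(s['eef_rot']);tip=s['ee_pos']+R.apply([0,0,.019])
pc,pd=proj(c,tip),proj(d,tip);print(tip,pc,pd)
a=a[150:300,180:340];b=b[135:285,200:360]
o=np.hstack([cv2.resize(x,(400,375),interpolation=cv2.INTER_CUBIC) for x in(a,b)])
print((pc-[180,150])*2.5,(pd-[200,135])*2.5+[400,0])
cv2.imwrite('pics/crop2.png',o)
E
```

```text
[0.47715588 0.03079357 0.08434204] 0.0003888148754185732
[0.4771569  0.03079325 0.06534204] [269.12985633 220.01012142] [280.17250352 205.59422953]
[222.82464083 175.02530356] [600.4312588  176.48557383]
```

View pics/crop2.png

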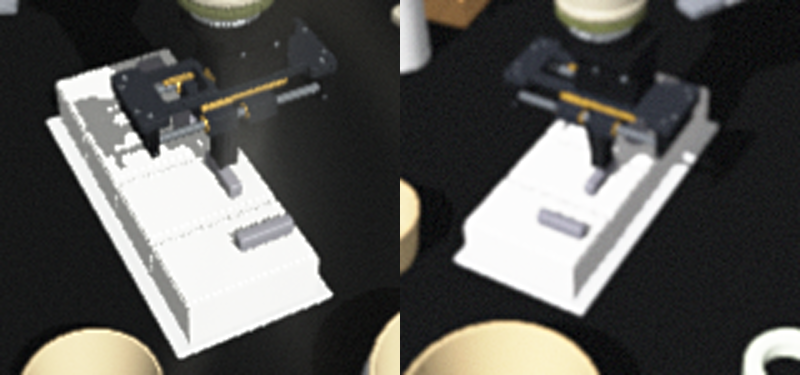

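```bash
python3 - <<'E'
from h import *
a=cv2.imread('pics/raw_sc2.png')[180:240,245:305];b=cv2.imread('pics/raw_sd2.png')[165:225,255:315]
c=load('sc2');d=load('sd2');s=read_state()
o=np.hstack([cv2.resize(x,(400,400),interpolation=cv2.INTER_CUBIC) for x in(a,b)]);k=400/60
x=np.array([.9826,-.1857,0]);y=np.array([.1857,.9826,0])
for col,zz in(((0,0,255),.065),((0,255,0),.079)):
    for e in(-.0095,.0095):
        p=np.array([*s['ee_pos'][:2],zz])+y*e
        for C,off,dx in((c,(245,180),0),(d,(255,165),400)):
            q=(proj(C,p)-off)*k; cv2.circle(o,(int(q[0]+dx),int(q[1])),3,col,-1)
cv2.imwrite('pics/crop3.png',o)
E
```

```text
(no output)
```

View pics/crop3.png

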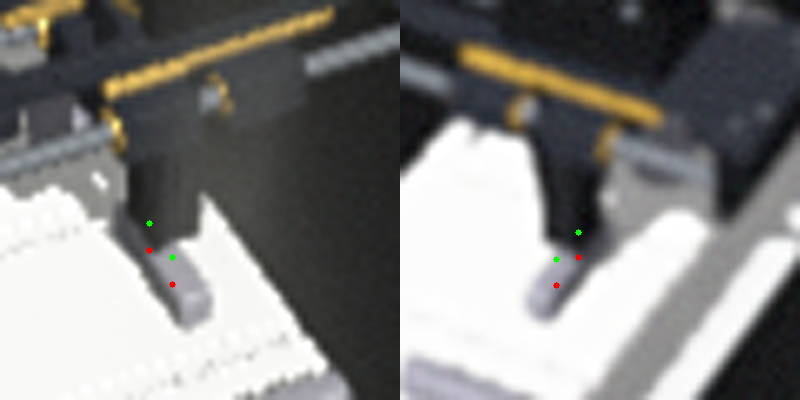

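The fingers have closed just above the bar, with tips at about z 0.082, roughly 17 mm higher than the stated geometry implies. I'll reopen and lower them in small steps while watching the force.

>>> step_arm(commands=[[0, 0, 0, 0, 0, 0], [0, 0, 0, 0, 0, 0], [0, 0, 0, 0, 0, 0], [0, 0, 0, 0, 0, 0], [0, 0, 0, 0, 0, 0], [0, 0, 0, 0, 0, 0], [0, 0, 0, 0, 0, 0]], gripper=0.55)

```text
time: 5.25
ee_pos: [0.4772, 0.0307, 0.0844]
eef_rot: [0.996, -0.093, 0.0, 0.0]
ft_force: [0.0, 0.0, -0.1]
width: 0.0451
```

>>> step_arm(commands=[[0, 0, 0.004, 0, 0, 0], [0, 0, 0.003, 0, 0, 0], [0, 0, 0.002, 0, 0, 0], [0, 0, 0, 0, 0, 0]])

```text
time: 5.65
ee_pos: [0.4768, 0.0307, 0.0749]
eef_rot: [0.996, -0.093, -0.0, 0.0]
ft_force: [0.9, 0.2, 0.2]
width: 0.0482
```

>>> step_arm(commands=[[0, 0, 0.003, 0, 0, 0], [0, 0, 0.002, 0, 0, 0], [0, 0, 0, 0, 0, 0]])

```text
time: 5.95
ee_pos: [0.4769, 0.0307, 0.07]
eef_rot: [0.996, -0.093, -0.0, 0.0]
ft_force: [0.3, -0.1, 0.1]
width: 0.0478
```

>>> step_arm(commands=[[0, 0, 0, 0, 0, 0], [0, 0, 0, 0, 0, 0], [0, 0, 0, 0, 0, 0], [0, 0, 0, 0, 0, 0], [0, 0, 0, 0, 0, 0], [0, 0, 0, 0, 0, 0], [0, 0, 0, 0, 0, 0]], gripper=0)

```text
time: 6.65
ee_pos: [0.4782, 0.0305, 0.0705]
eef_rot: [0.996, -0.093, 0.001, -0.0]
ft_force: [5.8, -1.9, -4.4]
width: 0.0138
```

>>> step_arm(commands=[[0.006, 0, 0, 0, 0, 0], [0.012, 0, 0, 0, 0, 0], [0.014, 0, 0, 0, 0, 0], [0.014, 0, 0, 0, 0, 0], [0.014, 0, 0, 0, 0, 0], [0.014, 0, 0, 0, 0, 0], [0.014, 0, 0, 0, 0, 0], [0.014, 0, 0, 0, 0, 0], [0.012, 0, 0, 0, 0, 0], [0.006, 0, 0, 0, 0, 0], [0.003, 0, 0, 0, 0, 0], [0, 0, 0, 0, 0, 0]])

```text
time: 7.85
ee_pos: [0.5993, 0.0077, 0.0705]
eef_rot: [0.996, -0.094, 0.001, -0.0]
ft_force: [1.8, 0.6, 3.0]
width: 0.0136
```

>>> step_arm(commands=[[0, 0, 0, 0, 0, 0], [0, 0, 0, 0, 0, 0], [0, 0, 0, 0, 0, 0], [0, 0, 0, 0, 0, 0], [0, 0, 0, 0, 0, 0]], gripper=0.5)

```text
time: 8.35
ee_pos: [0.5979, 0.0079, 0.0703]
eef_rot: [0.996, -0.093, -0.0, 0.0]
ft_force: [-0.2, -0.5, 0.0]
width: 0.0415
```

>>> step_arm(commands=[[0, 0, -0.03, 0, 0, 0], [0, 0, -0.04, 0, 0, 0], [-0.04, 0, -0.045, 0, 0, 0], [-0.04, 0.01, -0.02, 0, 0, 0], [-0.03, 0.02, 0, 0, 0, 0], [-0.02, 0.025, 0, 0, 0, 0], [0, 0, 0, 0, 0, 0], [0, 0, 0, 0, 0, 0]], gripper=1)

```text
time: 9.15
ee_pos: [0.4666, -0.0238, 0.1981]
eef_rot: [0.996, -0.094, 0.001, 0.0]
ft_force: [0.1, 0.2, -0.5]
width: 0.0864
```

```bash
python3 w.py w2 "[.506,.0255,.052]"
```

```text
9.2 [ 0.46703905 -0.02303261  0.19801031] yaw -10.720384759048033 [ 0.83594209  1.09693667 -0.35987475] 0.08671682406191794 [ 0.61336737  0.03629658 -0.6666468   1.85964681  0.02395815  1.25266663
 -0.24754166]
tool delta [ 0.02912388 -0.0549486   0.14603025]
proj [311.00813662 143.09845936]
```

View pics/w2.png

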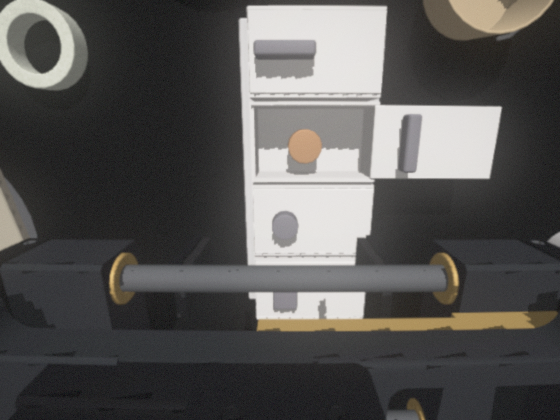

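The lid is fully open and the stopper top is at wrist (305,146).

```bash
python3 - <<'E'
from h import *
c=load('w2');s=read_state()
p=atz(c,305,146,.052);l=atz(c,288.5,146,.052);r=atz(c,321.5,146,.052)
print(p,np.linalg.norm(l-r),'delta',totool(p-s['ee_pos']))
d=load('sc1');e=load('sd1')
# lid bar now
print('bar',atz(c,410,143,.079),atz(c,410,143,.07))
E
```

```text
[0.49935353 0.02373867 0.052     ] 0.0344327686184227 delta [ 0.02292106 -0.05198166  0.14602507]
bar [0.59695133 0.0100567  0.079     ] [0.60064433 0.0088771  0.07      ]
```

>>> step_arm(commands=[[0.0115, -0.026, 0, 0, 0, 0], [0.0115, -0.026, 0, 0, 0, 0], [0, 0, 0.035, 0, 0, 0], [0, 0, 0.035, 0, 0, 0], [0, 0, 0.03, 0, 0, 0], [0, 0, 0.02, 0, 0, 0], [0, 0, 0.015, 0, 0, 0], [0, 0, 0, 0, 0, 0]], gripper=0.62)

```text
time: 10.0
ee_pos: [0.4981, 0.0243, 0.0609]
eef_rot: [0.996, -0.093, -0.002, -0.0]
ft_force: [0.0, 0.8, -0.2]
width: 0.0541
```

>>> step_arm(commands=[[0, 0, 0.01, 0, 0, 0], [0, 0, 0.008, 0, 0, 0], [0, 0, 0.005, 0, 0, 0], [0, 0, 0.003, 0, 0, 0], [0, 0, 0, 0, 0, 0]])

```text
time: 10.5
ee_pos: [0.4989, 0.0235, 0.0365]
eef_rot: [0.996, -0.093, -0.0, 0.0]
ft_force: [-0.3, 0.7, 0.0]
width: 0.054
```

>>> step_arm(commands=[[0, 0, 0, 0, 0, 0], [0, 0, 0, 0, 0, 0], [0, 0, 0, 0, 0, 0], [0, 0, 0, 0, 0, 0], [0, 0, 0, 0, 0, 0]], gripper=0.2, grip_force=15)

```text
time: 11.0
ee_pos: [0.4991, 0.0235, 0.0369]
eef_rot: [0.996, -0.093, 0.0, 0.0]
ft_force: [-0.4, 0.2, 1.3]
width: 0.0353
```

>>> step_arm(commands=[[0, 0, -0.01, 0, 0, 0], [0, 0, -0.025, 0, 0, 0], [0, 0, -0.04, 0, 0, 0], [0, 0, -0.045, 0, 0, 0], [0, 0, -0.045, 0, 0, 0], [0, 0, -0.02, 0, 0, 0], [0, 0, 0, 0, 0, 0]])

```text
time: 11.7
ee_pos: [0.5005, 0.024, 0.2256]
eef_rot: [0.996, -0.093, 0.003, 0.0]
ft_force: [0.1, -1.2, -0.1]
width: 0.035
```

>>> step_arm(commands=[[-0.006, -0.02, 0, 0, 0, 0], [-0.01, -0.034, 0, 0, 0, 0], [-0.0125, -0.042, 0, 0, 0, 0], [-0.0125, -0.042, 0, 0, 0, 0], [-0.0125, -0.042, 0, 0, 0, 0], [-0.0125, -0.042, 0, 0, 0, 0], [-0.0125, -0.042, 0, 0, 0, 0], [-0.01, -0.034, 0, 0, 0, 0], [-0.008, -0.03, 0, 0, 0, 0], [0, 0, 0, 0, 0, 0], [0, 0, 0, 0, 0, 0]])

```text
time: 12.8
ee_pos: [0.4643, 0.3642, 0.2208]
eef_rot: [0.996, -0.092, -0.001, 0.0]
ft_force: [0.3, -0.9, 0.1]
width: 0.0351
```

```bash
python3 - <<'E'
from h import *
a,c=snap('scene','sc3'); b,d=snap('side','sd3'); s=read_state();print(s['time'],s['ee_pos'],s['width'])
p=proj(c,[.465,.364,.005]);q=proj(d,[.465,.364,.005])
cv2.circle(a:=a.copy(),tuple(p.astype(int)),2,(0,0,255),-1);cv2.circle(b:=b.copy(),tuple(q.astype(int)),2,(0,0,255),-1)
cv2.imwrite('pics/v3.png',np.hstack([cv2.resize(x[100:400,100:500],(400,300)) for x in(a,b)]))
E
```

```text
12.9 [0.46541073 0.36263849 0.22115851] 0.035164449690400376
```

View pics/v3.png

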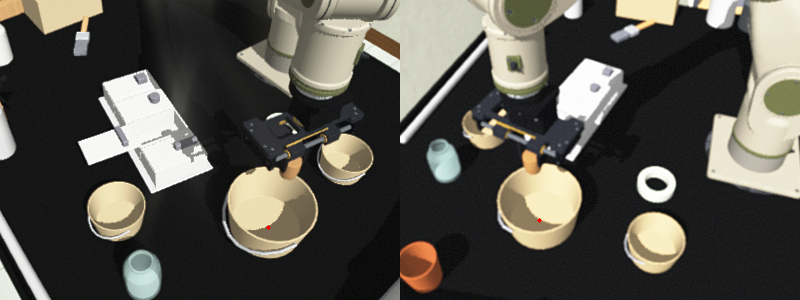

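The stopper is held over the big caddy, and the caddy-floor mark lands in the bucket centre in both views. The jar is standing and the other lids are shut. Lowering now.

>>> step_arm(commands=[[0, 0, 0.03, 0, 0, 0], [0, 0, 0.04, 0, 0, 0], [0, 0, 0.035, 0, 0, 0], [0, 0, 0.025, 0, 0, 0], [0, 0, 0.015, 0, 0, 0], [0, 0, 0.01, 0, 0, 0], [0, 0, 0.008, 0, 0, 0], [0, 0, 0, 0, 0, 0]])

```text
time: 13.7
ee_pos: [0.4653, 0.3635, 0.0585]
eef_rot: [0.996, -0.094, -0.0, 0.0]
ft_force: [-0.3, -0.3, -0.2]
width: 0.0352
```

>>> step_arm(commands=[[0, 0, 0, 0, 0, 0], [0, 0, 0, 0, 0, 0], [0, 0, 0, 0, 0, 0], [0, 0, 0, 0, 0, 0], [0, 0, 0, 0, 0, 0]], gripper=0.75)

```text
time: 14.2
ee_pos: [0.4652, 0.3639, 0.0589]
eef_rot: [0.996, -0.093, 0.0, -0.0]
ft_force: [0.1, -0.2, -0.0]
width: 0.0628
```

>>> step_arm(commands=[[0, 0, -0.03, 0, 0, 0], [0, 0, -0.04, 0, 0, 0], [0, 0, -0.045, 0, 0, 0], [0, 0, -0.045, 0, 0, 0], [0, 0, -0.04, 0, 0, 0], [-0.02, 0.04, 0, 0, 0, 0], [-0.02, 0.04, 0, 0, 0, 0], [-0.02, 0.04, 0, 0, 0, 0], [0, 0, 0, 0, 0, 0], [0, 0, 0, 0, 0, 0]])

```text
time: 15.2
ee_pos: [0.3841, 0.2562, 0.2594]
eef_rot: [0.996, -0.094, 0.002, 0.001]
ft_force: [0.5, 0.3, 0.2]
width: 0.0653
```

```bash
python3 - <<'E'
from h import *
a,c=snap('scene','sc4'); b,d=snap('side','sd4'); s=read_state();print(s['time'],s['ee_pos'],s['width'],s['ft_force'])
cv2.imwrite('pics/v4.png',np.hstack([cv2.resize(x[100:400,100:500],(400,300)) for x in(a,b)]))
E
```

```text
15.3 [0.38425574 0.25764744 0.25890086] 0.06508821417499591 [ 0.65518689  0.01533263 -0.21139282]
```

View pics/v4.png

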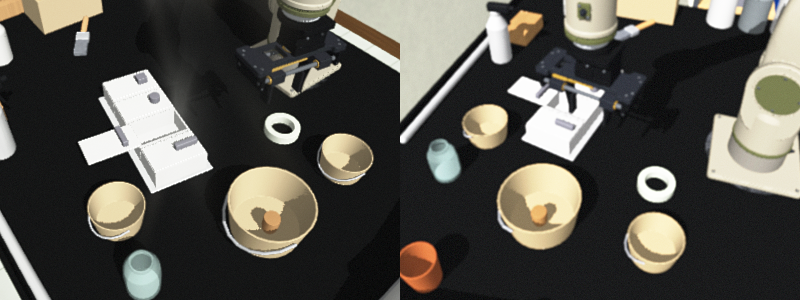

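The stopper rests in the large caddy, at (271,222) in the left half and (539,213) in the right half of the picture. The jar stands, the other three lids are shut, and the arm is clear.

```bash
python3 -c "
from bench import *
print(close_job())"
```

```text
the job is handed in; nothing more can be done
None
```

I opened the lid with the crosswise bar by sliding it about 0.12 m away from the robot. I then lifted out the stopper and put it in the largest beige caddy, and handed the job in at about 15.3 s of the 51 s allowed.

**Last checks:** the final pictures show the stopper inside the large caddy, the jar standing, the other three lids shut and the gripper well clear. Every force reading I saw stayed below about 8 N.

**One disagreement:** my first grasp of the bar missed, with the fingers closing on nothing just above it. The pictures showed the fingertips about 2 mm ahead of the TCP, not the stated 19 mm. I lowered the tool about 14 mm, watching the force, and the second grasp held. I also based the later heights on that observation.

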